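# Put the RF adapters away in the push-and-turn storage pot

### The job

Put the loose RF adapters that stand on the closed wooden case and on the desk to the right of it away in the metal storage pot: press its cap firmly down and turn it counter-clockwise to release it, lift it off and stand it upright on the desk clear of the pot, then put every one of those adapters inside. Put the cap back, press it down and turn it clockwise until it locks, never forcing it, let go, and last swing the keeper arm across the cap until its spring catch clicks. Leave the other things on the desk where they are.

Things in the scene. Friction and masses are not known exactly. Their poses are not given: they have to be found in the camera images.
- cap: the cap itself: plain grey plastic, round, 98 mm across and 81 mm high with its grip bar; origin at the centre of its lower rim; see cap_grip
- station: storage stand, fixed: grey base plate 160 x 120 x 10 mm with an open aluminium pot (inner radius 33, outer 37 mm, inner floor 12, rim 90 mm above the desk). Origin on the pot's axis at desk level, z up. On its -y side: keeper pivot post (x +52, y -33 mm) and spring catch post (x -60, y -46 mm, top about 108 mm high). The cap is held by bayonet flanges round the neck
- pot_mouth (a point): centre of the pot's mouth, level with its rim, 90 mm above the desk; axes as the stand's. TO RELEASE the cap: press it 6 to 9 mm below its locked height (about 10 N; it bottoms at 10 mm, 15 N), keep it down and turn it counter-clockwise from above by 1.1 to 2.4 rad (1.25 is good), let it rise (5 mm above the locked height) and lift. Unpressed, the lock blocks the turn: never force it
- cap_grip (a point): centre of the cap's upright grip bar: 52 mm long (this x), 16 thick (y), 38 high (19 above and below). Under it the round cap, 98 mm across, 0.2 kg; the point is 62 mm above the cap's lower rim (and above the desk when set down). Locked on the pot it is 126 mm above the desk, bar along the stand's x; a half turn makes no difference. A tapered plug under the cap centres it in the mouth
- collar (a joint): sprung collar under the cap, pressed down in m: 0 no cap, 0.005 locked cap, 0.011-0.014 deep enough to turn, stop 0.015. TO LOCK the cap: set it on with the bar 1.1 to 2.4 rad counter-clockwise of the locked direction (1.25 is good; it rests 5 mm above locked height), press to 6-9 mm below locked height, turn clockwise to the stop (at most 0.07 rad past the locked direction), let it rise
- keeper (a joint): angle (rad) of the keeper, a level steel arm on the pivot post: 0 points along the stand's -y, 1.57 along its -x across the cap's edge; grows clockwise from above, stays by light friction, stop at 1.60. About 1.3 to 1.5 a pin rides over the catch (up to 8 N at the tab), which then clicks up and holds it above 1.5. Arm 13 mm wide, 128 long, 110 to 118 mm above the desk, 3 mm over the locked cap
- keeper_tab (a point): centre of the keeper's upright thumb tab, 94 mm from the pivot axis, 132 mm above the desk; the tab is 30 mm long along the arm (this y), 6 mm thick (x), from 116 to 144 mm above the desk. Push its face that looks away from the pot, clockwise round the pivot axis (x +52, y -33 mm of the stand), until the keeper meets its stop
- catch (a joint): how far the spring catch is pressed down, m: 0 is up (clicked or idle), about 0.005 while the keeper's pin rides over it
- adapter_nbnc_mid (a point): RF adapter, plain metal, standing at the start on the lid of the closed wooden case (flat, 65 mm above the desk); 35 mm tall, 20 mm knurled nut at the foot, narrower bayonet connector at the top; centre half-way up (17 mm above its foot)
- adapter_nm_mid (a point): RF adapter, plain metal, standing at the start on the lid of the closed wooden case (flat, 65 mm above the desk); 31 mm tall, 20 mm knurled nut at the foot, threaded top; centre 15 mm above its foot
- adapter_barrel_mid (a point): RF adapter, plain metal, standing at the start on the lid of the closed wooden case (flat, 65 mm above the desk); 27 mm tall, 19 mm across, threaded at both ends (16 mm across the ends); centre 13 mm above its foot
- adapter_sman_mid (a point): RF adapter, plain metal, standing at the start on the desk, just right of the closed wooden case (65 mm high); 27 mm tall, 20 mm knurled nut in the lower 12 mm, thin gold stem (11 then 6 mm across) above; centre 13 mm above its foot, so the stem is there: grip the nut, at or below 10 mm above the foot
- adapter_desk_mid (a point): RF adapter, plain metal, standing at the start on the desk, just right of the closed wooden case (65 mm high); 31 mm tall, 20 mm knurled nut at the foot, threaded top; centre 15 mm above its foot
- atten_10: bystander, not to be disturbed: attenuator lying on the wooden case, plain metal rod 72 x 21 x 19 mm; origin under its centre, x along its length
- bnc_tee: bystander, not to be disturbed: lying T-shaped connector, 27 mm (x) by 52 mm (y) by 12 mm; origin under its centre
- hex_keys: bystander, not to be disturbed: red folding hex key set 82 x 20 x 20 mm; origin under its centre, x along its length
- fuse_box: bystander, not to be disturbed: small card box, 36 (x) by 50 (y) by 28 mm; origin under its centre

How it is judged:
On the way, in this order (a step that is already met when the one before it is completed fails the run):
1. the cap stands upright on the desk, clear of the pot, let go (horizontal distance between cap_grip and pot_mouth above 0.095 m and height (world z) of cap_grip below 0.08 m and angle between cap_grip's own z axis and vertical below 0.2 rad and contact force between the fingers and cap below 0.1 N), for 0.2 s.
2. every adapter is inside the pot (horizontal distance between each of adapter_nbnc_mid, adapter_nm_mid, adapter_barrel_mid, adapter_sman_mid, adapter_desk_mid and pot_mouth below 0.033 m and z of each of adapter_nbnc_mid, adapter_nm_mid, adapter_barrel_mid, adapter_sman_mid, adapter_desk_mid in the frame of station below 0.075 m), for 0.2 s.
3. the cap is locked on the pot and let go (horizontal distance between cap_grip and pot_mouth below 0.006 m and z of cap_grip in the frame of station between 0.122 and 0.1285 m and angle between the x axis of cap_grip and the x axis of station, either way round below 0.18 rad and angle between cap_grip's own z axis and vertical below 0.06 rad and contact force between the fingers and cap below 0.1 N), for 0.3 s.
4. the keeper has clicked into its catch across the locked cap (value of joint keeper above 1.5 rad and value of joint catch below 0.002 m and horizontal distance between cap_grip and pot_mouth below 0.006 m and z of cap_grip in the frame of station between 0.122 and 0.1285 m and angle between the x axis of cap_grip and the x axis of station, either way round below 0.18 rad and angle between cap_grip's own z axis and vertical below 0.06 rad), for 0.2 s.
At the end, for the whole second after the job is handed in: All adapters: centre within 33 mm of the pot axis, under 75 mm high. Cap locked: upright, within 6 mm of the axis, grip point 122 to 128.5 mm above the desk, bar within 0.18 rad of the stand's x. Keeper beyond 1.50 rad, catch up (under 2 mm down) (all of step 2 and all of step 4); the robot touches nothing.
It fails at once if one of the bystanders is moved more than 5 cm (distance of any of atten_10, bnc_tee, hex_keys, fuse_box from where it was at the start of the episode above 0.05 m).
It fails at once if the cap is forced: it bears on the stand with more than 150 N (turned against the lock without being pressed, or far past its stop) (contact force between cap and station above 150 N).
Of adapter_nbnc, adapter_nm, adapter_barrel, adapter_sman, adapter_desk only 3 to 5 are there at a start; the rules pass over those that are not, and their reading is None.
At some moment in a run one of adapter_nbnc, adapter_nm, adapter_barrel, adapter_sman, adapter_desk may be knocked a few centimetres aside while the robot is not near it.
Once in a run the grip may slacken for a moment while it holds something.
It also fails if it takes over 210 s, if anything falls off the work surface, if the arm or the gripper's body presses on something with over 40 N, if the wrist force passes 120 N, or if a joint passes its speed limit or range.

### The arm

A 6-joint arm with a two-finger parallel gripper is mounted at the origin on the work surface; the furniture and walls round the work are solid. World frame = base frame: x ahead of the robot, y to its left, z up, the work surface at z = 0. Lengths are in m, angles in rad, forces in N, time in s.
With the tool pointing down it reaches from about 0.35 to 0.8 m from the base axis. Payload 7.3 kg.
Tool frame: the origin (TCP) lies midway between the tips of the shut fingers; the grasp point (between the pads) lies behind it (r.hold_point_z is the z of the grasp point in the tool frame, in m); z points along the fingers, y is the line along which they close (so a half turn about z gives the same grasp; the last joint's range is limited). The gripper opens to 85 mm and grips with 20 to 120 N. Pads are 22 mm wide; open, the fingers measure 114 mm over their backs; the gripper's body (76 mm by 85 mm) begins 54 mm behind the grasp point. The pads swing forward as they close: fully open they stand 13 mm farther back than shut.
Start: joints at [1.123, 0.342, 1.524, -0, 1.275, -0.146], TCP at [0.156, 0.501, 0.231] pointing down, gripper open.
Joint ranges: [-2.53, 2.53], [-0.77, 2.02], [0.04, 2.7], [-1, 4.14], [0.28, 2.66], [-3.11, 3.11]. Speed limits (rad/s): [2.57, 2.57, 3.14, 3.14, 3.14, 3.14].

### API

Orientations are given as a rotation vector (axis times angle).
In Python, from station import state, optics, order, r gives the robot as it stands. The module is installed in compiled form; this text tells all that it offers.
- The arm moves only by the tool drive_tool, never from a script. Its argument "plan" is a list that holds one entry, the list of rows, each a list of 7 numbers: the finger opening in m, from 0 to 0.0854, then the shift along the tool's x, y, z in m, then the turn, a rotation vector about the tool's x, y, z in rad. A call has exactly 8 rows; each row is the pose to reach, as a shift and turn from the pose commanded when the call began, along the tool's axes at that moment; what a row does not reach only later rows make up. A row lasts 1/10 s, in which the tool goes at most 50 mm and 8.59 degrees, less where a joint would pass 70% of its speed; a pose out of reach is approached as far as the arm can. A call with a gripper value outside its range is refused whole. The fingers move at their own pace and stop on an object; "newtons" is the grip in N (left out, the last holds). Time passes only in rows, so rows that repeat a pose let the fingers close, or fill a call up. It gives the time, the measured TCP pose, the force, the opening and the grip force at its end, in the units of the state.
- state(): the state, without advancing time (a new reading comes with each control period).
- optics.grab_frame(name): name is "scene" or "top"; returns (picture, depth): 480x640x3 uint8, red, green, blue; 480x640 float32, m along the optical axis (not along the pixel's ray), 0 where there is no reading.
- optics.camera_model(name): a dict with "intrinsics" (3x3 intrinsics, pixels), "view" (4x4, takes a point from world to camera coordinates). Camera axes: x right, y down, z forward; pixel columns grow to the right and rows downward; lengths in m; the calibration is good to about 2 mm. A picture is of the moment at which its call begins. camera_model takes no time and is no camera call.
- order.close_job(): hands the job in; it is judged then, once.
The state is a dict: "time_s": time; "joint_positions": joint angles; "joint_velocities": joint speeds; "joint_torque": joint torques, N m; "ee_pos": TCP position; "ee_rot": TCP orientation; "ft_force": force on the tool from outside, world axes, zero at the start; "ft_torque": the same for the moment, N m; "grip_width": finger opening in m; "finger_force": force on a finger pad.
Only numpy, scipy, OpenCV 4.12 (cv2) and the standard library are available. Lean on these libraries where they do the work, as an engineer would, in place of code of your own. Each camera call takes 0.05 s, during which the arm holds its last target. There are 200 camera calls.

## Working session

There is one attempt and no reset: what is moved stays moved. The work goes in short steps, Python scripts to look and compute and a tool call to move; the robot and the scene stay as the last step left them, time stands still between calls to the robot, and variables do not carry over. Pictures are saved under pics/ and viewed, at most 14 in all, crops included, and the job is handed in when it is done.

Besides the shell and the picture viewer there is one more tool, called as name([rows], argument=value, ...), one row to a line, values as JSON. drive_tool: Moves the arm, as the interface text tells. Its arguments: {"type":"object","properties":{"plan":{"type":"array"},"newtons":{"type":"number"}},"required":["plan"]}

```bash
mkdir -p pics; cat > h.py <<'E'
import numpy as np, cv2
from scipy.spatial.transform import Rotation as R
from station import state, optics, order, r
def grab(n,save=None):
    im,d=optics.grab_frame(n)
    if save: cv2.imwrite(f'pics/{save}.png',cv2.cvtColor(im,cv2.COLOR_RGB2BGR))
    return im,d
def cast(n,u,v,z):
    m=optics.camera_model(n);K=np.array(m['intrinsics']);V=np.array(m['view'])
    c=-V[:3,:3].T@V[:3,3]; d=V[:3,:3].T@np.linalg.inv(K)@[u,v,1.]
    return c+d*(z-c[2])/d[2]
def cloud(n,d):
    m=optics.camera_model(n);K=np.array(m['intrinsics']);V=np.array(m['view'])
    v,u=np.mgrid[:480,:640]; p=np.stack([(u-K[0,2])/K[0,0]*d,(v-K[1,2])/K[1,1]*d,d],-1)
    return (p-V[:3,3])@V[:3,:3]
E
python3 - <<'E'
from h import *
for n in('scene','top'):
    im,d=grab(n,n+'0'); np.save(n+'0.npy',d)
    m=optics.camera_model(n);V=np.array(m['view']);print(n,-V[:3,:3].T@V[:3,3],V[:3,:3].round(2).tolist(),np.array(m['intrinsics']).tolist())
s=state();print({k:np.round(v,3) for k,v in s.items()},r.hold_point_z)
print(R.from_rotvec(s['ee_rot']).as_matrix().round(3))
E
```

```text
scene [-0.00720333 -0.68605781  1.45624445] [[0.77, -0.64, 0.0], [-0.56, -0.67, -0.49], [0.32, 0.38, -0.87]] [[613.6759083439653, 0.0, 319.77435666283066], [0.0, 613.6759083439653, 242.71532844899755], [0.0, 0.0, 1.0]]
top [ 0.26161193 -0.09590824  1.14410418] [[0.03, -1.0, -0.0], [-0.97, -0.03, -0.23], [0.23, 0.01, -0.97]] [[506.6585335601257, 0.0, 316.2012351290847], [0.0, 506.6585335601257, 235.91307886055458], [0.0, 0.0, 1.0]]
{'time_s': np.float64(0.1), 'joint_positions': array([ 1.123,  0.343,  1.525,  0.   ,  1.275, -0.146]), 'joint_velocities': array([ 0.001, -0.001, -0.003, -0.002,  0.   ,  0.   ]), 'joint_torque': array([ 3.0000e-03, -4.3445e+01, -2.4649e+01, -0.0000e+00,  5.0000e-03,
        0.0000e+00]), 'ee_pos': array([0.156, 0.501, 0.231]), 'ee_rot': array([-4.720e-01, -3.105e+00,  2.000e-03]), 'ft_force': array([-0.568,  0.109, -0.14 ]), 'ft_torque': array([-0.015, -0.044,  0.027]), 'finger_force': np.float64(0.0), 'grip_width': np.float64(0.085)} -0.0187
[[-0.955  0.297 -0.001]
 [ 0.297  0.955 -0.001]
 [ 0.    -0.001 -1.   ]]
```

View pics/scene0.png

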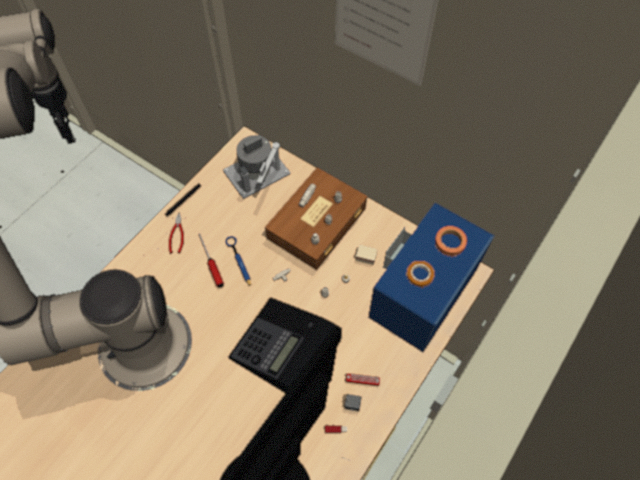

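View pics/top0.png

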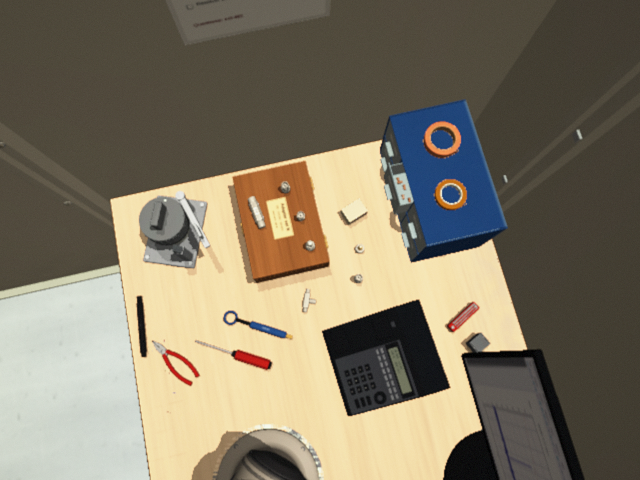

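```bash
python3 - <<'E'
from h import *
im=cv2.imread('pics/top0.png')
a=cv2.resize(im[180:280,125:225],(600,600),interpolation=3); cv2.imwrite('pics/c1.png',a)
d=np.load('top0.npy');P=cloud('top',d);ds=np.load('scene0.npy');PS=cloud('scene',ds)
print(P[220,170],P[205,280],P[300,300])
# height tables: blobs on case lid and desk
hsv=cv2.cvtColor(im,cv2.COLOR_BGR2HSV)
for nm,PP,in(('top',P),('scene',PS)):
  Z=PP[...,2]
  for lo,hi,tag in((0.072,0.13,'lid'),(0.009,0.045,'desk'),(.137,.16,'bar'),(.121,.135,'cap/arm'),(.098,.112,'~105')):
    m=((Z>lo)&(Z<hi)&(PP[...,0]>.3)&(PP[...,0]<.85)&(PP[...,1]>-.35)&(PP[...,1]<.4)).astype(np.uint8)
    n,l,s,c=cv2.connectedComponentsWithStats(m)
    for i in range(1,n):
        if s[i,4]>=8 and s[i,4]<4000:
            q=PP[l==i];print(nm,tag,s[i,4],'px',c[i].round(),'med',np.median(q,0).round(3),'top',np.percentile(q[:,2],95).round(3),'ext',np.ptp(q[:,:2],0).round(3))
E
```

```text
[0.53003297 0.22703829 0.10639658] [ 0.58409737 -0.00073209  0.06209943] [ 0.38097555 -0.05167054  0.00262582]
top lid 3968 px [268. 133.] med [0.738 0.032 0.102] top 0.127 ext [0.204 0.75 ]
top lid 213 px [389. 147.] med [ 0.705 -0.235  0.119] top 0.127 ext [0.082 0.024]
top lid 446 px [402. 185.] med [ 0.628 -0.267  0.095] top 0.117 ext [0.074 0.05 ]
top lid 640 px [408. 221.] med [ 0.546 -0.281  0.116] top 0.127 ext [0.174 0.125]
top lid 79 px [285. 186.] med [ 0.619 -0.012  0.088] top 0.096 ext [0.018 0.018]
top lid 1966 px [169. 220.] med [0.53  0.228 0.106] top 0.12 ext [0.12  0.158]
top lid 277 px [256. 211.] med [0.563 0.049 0.08 ] top 0.084 ext [0.071 0.041]
top lid 61 px [301. 215.] med [ 0.556 -0.049  0.085] top 0.091 ext [0.017 0.016]
top lid 72 px [310. 245.] med [ 0.49  -0.072  0.087] top 0.099 ext [0.018 0.018]
top lid 124 px [179. 250.] med [0.468 0.204 0.1  ] top 0.109 ext [0.018 0.021]
top lid 1720 px [404. 322.] med [ 0.333 -0.274  0.082] top 0.087 ext [0.084 0.128]
top desk 1760 px [249. 151.] med [0.724 0.083 0.028] top 0.043 ext [0.174 0.643]
top desk 116 px [38
[... 6553 characters left out ...]
9  0.106] top 0.11 ext [0.008 0.022]
scene ~105 718 px [372. 166.] med [ 0.745 -0.01   0.105] top 0.111 ext [0.198 0.721]
scene ~105 561 px [254. 151.] med [0.523 0.232 0.107] top 0.111 ext [0.098 0.111]
scene ~105 35 px [243. 170.] med [0.467 0.207 0.105] top 0.11 ext [0.017 0.019]
scene ~105 9 px [314. 235.] med [ 0.487 -0.073  0.103] top 0.106 ext [0.009 0.008]
scene ~105 14 px [402. 241.] med [ 0.645 -0.232  0.109] top 0.112 ext [0.016 0.011]
scene ~105 22 px [394. 251.] med [ 0.606 -0.238  0.102] top 0.11 ext [0.042 0.017]
scene ~105 15 px [384. 266.] med [ 0.562 -0.254  0.108] top 0.11 ext [0.006 0.011]
scene ~105 53 px [379. 306.] med [ 0.48  -0.324  0.107] top 0.111 ext [0.016 0.049]
```

View pics/c1.png

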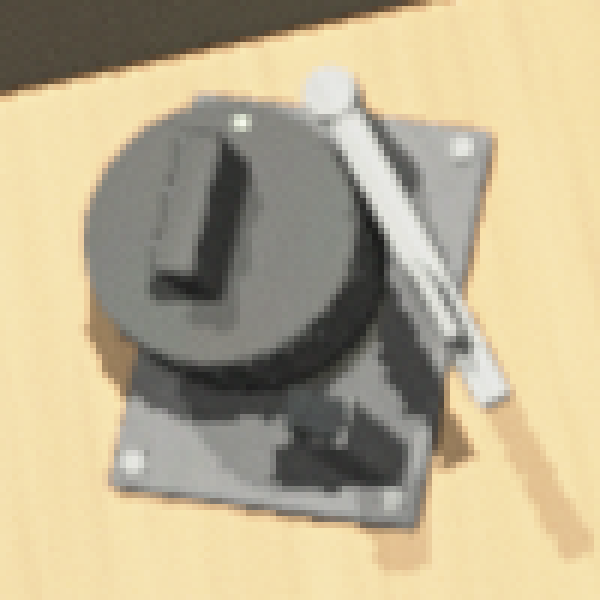

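```bash
cat >> h.py <<'E'
def go(x,y,z,a,ref=None):
    """shift/turn in present tool axes to world xyz, tool straight down, tool-x azimuth a"""
    s=state();p,rv=(np.array(s['ee_pos']),s['ee_rot']) if ref is None else ref
    M=R.from_rotvec(rv); T=R.from_matrix([[np.cos(a),np.sin(a),0],[np.sin(a),-np.cos(a),0],[0,0,-1]])
    return (M.inv().apply(np.array([x,y,z])-p)).round(4).tolist(),((M.inv()*T).as_rotvec()).round(3).tolist()
E
python3 - <<'E'
from h import *
for n in('top','scene'):
    P=cloud(n,np.load(n+'0.npy'))
    m=(abs(P[...,0]-.532)<.05)&(abs(P[...,1]-.245)<.025)&(P[...,2]>.140)&(P[...,2]<.155)
    q=P[m][:,:2].astype(np.float32); print(n,cv2.minAreaRect(q*1000),q.mean(0))
    m=(abs(P[...,0]-.532)<.07)&(abs(P[...,1]-.245)<.07)&(P[...,2]>.1)&(P[...,2]<.11)
    q=P[m][:,:2].astype(np.float32)
    print('disc',cv2.minEnclosingCircle(q[np.hypot(*(q-[.532,.245]).T)<.053]*1000))
    m=(P[...,0]>.39)&(P[...,0]<.62)&(P[...,1]>.13)&(P[...,1]<.34)&(P[...,2]>.006)&(P[...,2]<.014)
    print('plate',cv2.minAreaRect(P[m][:,:2].astype(np.float32)*1000))
    m=(P[...,0]>.45)&(P[...,0]<.56)&(P[...,1]>.13)&(P[...,1]<.20)&(P[...,2]>.112)&(P[...,2]<.15)
    print('arm',cv2.fitLine(P[m][:,:2].astype(np.float32)*1000,2,0,.01,.01).ravel())
print(go(.532,.245,.2,np.pi-.1))
E
```

```text
top ((534.505126953125, 245.41981506347656), (17.811119079589844, 51.244789123535156), 84.69342041015625) [0.5340055  0.24517925]
disc ((535.1207275390625, 245.5980682373047), 49.94512176513672)
plate ((513.4273681640625, 220.36465454101562), (167.878662109375, 191.74798583984375), 84.25743103027344)
arm [  0.84696853   0.53164303 515.2005     165.27374   ]
scene ((530.2980346679688, 245.7490997314453), (18.352108001708984, 53.4107780456543), 86.00048828125) [0.5307776  0.24523129]
disc ((530.2682495117188, 246.6975860595703), 51.96908950805664)
plate ((505.816650390625, 234.9805450439453), (223.69668579101562, 210.1268768310547), 0.3333594799041748)
arm [  0.8472872   0.531135  511.12326   164.55594  ]
([-0.4352, -0.1325, 0.0308], [-0.001, -0.0, -0.202])
```

drive_tool([
  [[0.045, -0.435, -0.133, 0.03, 0, 0, -0.21], [0.045, -0.435, -0.133, 0.03, 0, 0, -0.21], [0.045, -0.435, -0.133, 0.03, 0, 0, -0.21], [0.045, -0.435, -0.133, 0.03, 0, 0, -0.21], [0.045, -0.435, -0.133, 0.03, 0, 0, -0.21], [0.045, -0.435, -0.133, 0.03, 0, 0, -0.21], [0.045, -0.435, -0.133, 0.03, 0, 0, -0.21], [0.045, -0.435, -0.133, 0.03, 0, 0, -0.21]],
])

```text
time_s: 0.9
ee_pos: [0.4827, 0.2779, 0.2049]
ee_rot: [-0.144, -3.138, 0.0]
ft_force: [1.2, 1.0, 1.0]
grip_width: 0.0449
finger_force: 0.0
```

drive_tool([
  [[0.045, 0, 0, 0, 0, 0, 0], [0.045, 0, 0, 0, 0, 0, 0], [0.045, 0, 0, 0, 0, 0, 0], [0.045, 0, 0, 0, 0, 0, 0], [0.045, 0, 0, 0, 0, 0, 0], [0.045, 0, 0, 0, 0, 0, 0], [0.045, 0, 0, 0, 0, 0, 0], [0.045, 0, 0, 0, 0, 0, 0]],
])

```text
time_s: 1.7
ee_pos: [0.4812, 0.2797, 0.2054]
ee_rot: [0.144, 3.138, 0.0]
ft_force: [-0.4, 0.4, -0.3]
grip_width: 0.0451
finger_force: 0.0
```

```bash
python3 - <<'E'
from h import *
s=state();print(s['ee_pos'],s['time_s'],s['grip_width'],s['joint_positions'])
print(go(.5325,.2455,.112,np.pi-.09))
E
```

```text
[0.48119956 0.27966889 0.20541439] 1.7 0.04509529149326495 [ 3.88743742e-01  4.20717129e-01  1.47730645e+00  4.86003557e-05
  1.24342235e+00 -1.09067001e+00]
([-0.0542, -0.0294, 0.0934], [0.0, 0.0, -0.001])
```

drive_tool([
  [[0.045, -0.054, -0.029, 0.0, 0, 0, 0], [0.045, -0.054, -0.029, 0.0, 0, 0, 0], [0.045, -0.054, -0.029, 0.04, 0, 0, 0], [0.045, -0.054, -0.029, 0.07, 0, 0, 0], [0.045, -0.054, -0.029, 0.093, 0, 0, 0], [0.03, -0.054, -0.029, 0.093, 0, 0, 0], [0.01, -0.054, -0.029, 0.093, 0, 0, 0], [0.0, -0.054, -0.029, 0.093, 0, 0, 0]],
], newtons=80)

```text
time_s: 2.5
ee_pos: [0.5327, 0.246, 0.113]
ee_rot: [0.144, 3.138, 0.001]
ft_force: [-0.1, 2.0, -7.4]
grip_width: 0.0148
finger_force: 78.7
```

drive_tool([
  [[0, 0, 0, 0, 0, 0, 0], [0, 0, 0, 0, 0, 0, 0], [0, 0, 0, 0, 0, 0, 0], [0, 0, 0, 0, 0, 0, 0], [0, 0, 0, 0, 0, 0, 0], [0, 0, 0, 0, 0, 0, 0], [0, 0, 0, 0, 0, 0, 0], [0, 0, 0, 0, 0, 0, 0]],
])

```text
time_s: 3.3
ee_pos: [0.5328, 0.246, 0.113]
ee_rot: [0.144, 3.137, 0.001]
ft_force: [-0.0, 3.1, 2.7]
grip_width: 0.0148
finger_force: 80.1
```

drive_tool([
  [[0, 0, 0, 0.002, 0, 0, 0], [0, 0, 0, 0.004, 0, 0, 0], [0, 0, 0, 0.006, 0, 0, 0], [0, 0, 0, 0.008, 0, 0, 0], [0, 0, 0, 0.008, 0, 0, 0], [0, 0, 0, 0.008, 0, 0, 0], [0, 0, 0, 0.008, 0, 0, 0], [0, 0, 0, 0.008, 0, 0, 0]],
])

```text
time_s: 4.1
ee_pos: [0.533, 0.2459, 0.1059]
ee_rot: [0.144, 3.136, 0.001]
ft_force: [-3.1, 2.7, 9.9]
grip_width: 0.0147
finger_force: 81.3
```

drive_tool([
  [[0, 0, 0, 0.0005, 0, 0, -0.08], [0, 0, 0, 0.0005, 0, 0, -0.16], [0, 0, 0, 0.0005, 0, 0, -0.24], [0, 0, 0, 0.0005, 0, 0, -0.32], [0, 0, 0, 0.0005, 0, 0, -0.4], [0, 0, 0, 0.0005, 0, 0, -0.48], [0, 0, 0, 0.0005, 0, 0, -0.56], [0, 0, 0, 0.0005, 0, 0, -0.64]],
])

```text
time_s: 4.9
ee_pos: [0.5334, 0.2455, 0.1057]
ee_rot: [-0.854, 3.02, -0.001]
ft_force: [-1.8, 0.6, 12.0]
grip_width: 0.0154
finger_force: 81.6
```

drive_tool([
  [[0, 0, 0, 0, 0, 0, -0.08], [0, 0, 0, 0, 0, 0, -0.16], [0, 0, 0, 0, 0, 0, -0.24], [0, 0, 0, 0, 0, 0, -0.32], [0, 0, 0, 0, 0, 0, -0.4], [0, 0, 0, 0, 0, 0, -0.48], [0, 0, 0, 0, 0, 0, -0.56], [0, 0, 0, 0, 0, 0, -0.62]],
])

```text
time_s: 5.7
ee_pos: [0.5341, 0.2454, 0.1059]
ee_rot: [-1.734, 2.615, -0.003]
ft_force: [-1.4, 1.0, 11.2]
grip_width: 0.015
finger_force: 81.5
```

```bash
python3 - <<'E'
from h import *
s=state();print(s['ee_pos'],s['joint_positions'],s['ft_torque'],s['grip_width'])
P=cloud('top',grab('top','t1')[1])
b=R.from_rotvec(s['ee_rot']).as_matrix();print(np.arctan2(b[1,0],b[0,0]))
E
```

```text
[0.53406853 0.24535886 0.10590728] [ 3.00828170e-01  5.73905141e-01  1.51567353e+00 -1.14293981e-03
  1.04765970e+00 -2.44040109e+00] [-0.01021848  0.12098042 -0.05232852] 0.014982974343401427
-1.9705867991847452
```

drive_tool([
  [[0, 0, 0, -0.003, 0, 0, 0], [0, 0, 0, -0.006, 0, 0, 0], [0, 0, 0, -0.01, 0, 0, 0], [0, 0, 0, -0.013, 0, 0, 0], [0, 0, 0, -0.018, 0, 0, 0], [0, 0, 0, -0.024, 0, 0, 0], [0, 0, 0, -0.03, 0, 0, 0], [0, 0, 0, -0.03, 0, 0, 0]],
])

```text
time_s: 6.55
ee_pos: [0.5326, 0.2457, 0.1345]
ee_rot: [-1.732, 2.62, -0.0]
ft_force: [0.1, 0.0, -1.9]
grip_width: 0.015
finger_force: 79.5
```

```bash
python3 - <<'E'
from h import *
a=-1.97
print(go(.5326,.2457,.225,a),go(.385,.20,.225,a),go(.385,.20,.052,a))
E
```

```text
([-0.0, -0.0, -0.0905], [-0.0, 0.0, -0.003]) ([0.0998, 0.1178, -0.0905], [-0.0, 0.0, -0.003]) ([0.0999, 0.1179, 0.0825], [-0.0, 0.0, -0.003])
```

drive_tool([
  [[0, 0, 0, -0.04, 0, 0, 0], [0, 0, 0, -0.08, 0, 0, 0], [0, 0.01, 0.012, -0.09, 0, 0, 0], [0, 0.035, 0.04, -0.09, 0, 0, 0], [0, 0.06, 0.07, -0.09, 0, 0, 0], [0, 0.085, 0.1, -0.09, 0, 0, 0], [0, 0.1, 0.118, -0.09, 0, 0, 0], [0, 0.1, 0.118, -0.09, 0, 0, 0]],
])

```text
time_s: 7.35
ee_pos: [0.3816, 0.1992, 0.2239]
ee_rot: [1.732, -2.619, -0.001]
ft_force: [-0.0, -0.2, -2.4]
grip_width: 0.0149
finger_force: 79.5
```

drive_tool([
  [[0, 0, 0, 0.03, 0, 0, 0], [0, 0, 0, 0.065, 0, 0, 0], [0, 0, 0, 0.1, 0, 0, 0], [0, 0, 0, 0.13, 0, 0, 0], [0, 0, 0, 0.15, 0, 0, 0], [0, 0, 0, 0.16, 0, 0, 0], [0, 0, 0, 0.168, 0, 0, 0], [0, 0, 0, 0.172, 0, 0, 0]],
])

```text
time_s: 8.15
ee_pos: [0.3853, 0.2, 0.0517]
ee_rot: [-1.732, 2.62, -0.0]
ft_force: [0.3, -0.5, -1.9]
grip_width: 0.0148
finger_force: 79.6
```

drive_tool([
  [[0, 0, 0, 0.001, 0, 0, 0], [0, 0, 0, 0.002, 0, 0, 0], [0, 0, 0, 0.003, 0, 0, 0], [0, 0, 0, 0.003, 0, 0, 0], [0.04, 0, 0, 0.003, 0, 0, 0], [0.04, 0, 0, 0.003, 0, 0, 0], [0.04, 0, 0, 0.003, 0, 0, 0], [0.04, 0, 0, -0.02, 0, 0, 0]],
])

```text
time_s: 8.95
ee_pos: [0.3832, 0.1994, 0.0704]
ee_rot: [1.73, -2.617, -0.002]
ft_force: [-0.4, -0.2, -0.3]
grip_width: 0.0401
finger_force: 0.0
```

drive_tool([
  [[0.04, 0, 0, -0.05, 0, 0, 0], [0.04, 0, 0, -0.1, 0, 0, 0], [0.04, 0, 0, -0.15, 0, 0, 0], [0.04, 0, 0, -0.15, 0, 0, 0], [0.04, 0, 0, -0.15, 0, 0, 0], [0.04, 0, 0, -0.15, 0, 0, 0], [0.04, 0, 0, -0.15, 0, 0, 0], [0.04, 0, 0, -0.15, 0, 0, 0]],
])

```text
time_s: 9.75
ee_pos: [0.3842, 0.1997, 0.2207]
ee_rot: [1.731, -2.619, -0.001]
ft_force: [-1.5, -0.3, 0.5]
grip_width: 0.0399
finger_force: 0.0
```

```bash
cat >> h.py <<'E'
def blobs(names=('top','scene'),tag=None):
    for n in names:
        P=cloud(n,grab(n,tag and n+tag)[1]); Z=P[...,2]
        for lo,hi,t in((.072,.108,'lid'),(.009,.045,'desk')):
            m=((Z>lo)&(Z<hi)&(P[...,0]>.38)&(P[...,0]<.68)&(P[...,1]>-.225)&(P[...,1]<.06)).astype(np.uint8)
            k,l,s,c=cv2.connectedComponentsWithStats(m)
            for i in range(1,k):
                if 25<=s[i,4]<110:
                    q=P[l==i];print(n,t,s[i,4],'mean',((q.max(0)+q.min(0))/2).round(4)[:2],'top',np.percentile(q[:,2],95).round(3))
E
python3 - <<'E'
from h import *
blobs(tag='2')
P=cloud('top',cv2.imread('x') or optics.grab_frame('top')[1]) if 0 else cloud('top',grab('top')[1])
m=(abs(P[...,0]-.385)<.05)&(abs(P[...,1]-.2)<.05)&(P[...,2]>.074)&(P[...,2]<.09)
q=P[m][:,:2].astype(np.float32); print(cv2.minAreaRect(q*1000),P[m][:,2].mean(), go(.488,-.073,.2,-1.97))
E
```

```text
top lid 77 mean [ 0.621  -0.0112] top 0.097
top lid 61 mean [ 0.5563 -0.0482] top 0.091
top lid 73 mean [ 0.4922 -0.0712] top 0.1
top desk 49 mean [ 0.5039 -0.1839] top 0.025
top desk 59 mean [ 0.4342 -0.1805] top 0.032
top desk 55 mean [ 0.3939 -0.0698] top 0.014
scene lid 59 mean [ 0.6183 -0.0121] top 0.098
scene lid 52 mean [ 0.5537 -0.0481] top 0.094
scene lid 59 mean [ 0.4884 -0.0713] top 0.1
scene desk 26 mean [ 0.3923 -0.0674] top 0.017
scene desk 41 mean [ 0.4997 -0.184 ] top 0.025
scene desk 55 mean [ 0.4307 -0.1817] top 0.033
((386.5100402832031, 200.38198852539062), (52.59527587890625, 15.728601455688477), 66.0291748046875) 0.0798632538220027 ([0.2105, -0.2021, 0.0212], [0.001, -0.001, -0.003])
```

```bash
python3 - <<'E'
from h import *
print(go(.490,-.0712,.16,np.pi))
P=cloud('top',np.load('top0.npy'));m=(P[...,1]<-.2)&(P[...,1]>-.45)&(P[...,0]>.4)&(P[...,0]<.7);print(np.percentile(P[m][:,2],[50,95]))
m&=(P[...,2]>.1)
for x in np.arange(.42,.6,.03):
    k=m&(abs(P[...,0]-x)<.015);print(x,P[k][:,1].max())
E
```

```text
([0.208, -0.2032, 0.0612], [0.0, -0.001, 1.168])
[0.1404706  0.18734441]Traceback (most recent call last):
  File "<stdin>", line 6, in <module>
    return umr_maximum(a, axis, None, out, keepdims, initial, where)
ValueError: zero-size array to reduction operation maximum which has no identity
```

drive_tool([
  [[0.045, 0.03, -0.03, 0, 0, 0, 0.14], [0.045, 0.06, -0.06, 0, 0, 0, 0.29], [0.045, 0.09, -0.09, 0, 0, 0, 0.44], [0.045, 0.12, -0.12, 0, 0, 0, 0.58], [0.045, 0.15, -0.15, 0.02, 0, 0, 0.73], [0.045, 0.18, -0.18, 0.04, 0, 0, 0.88], [0.045, 0.208, -0.203, 0.061, 0, 0, 1.03], [0.045, 0.208, -0.203, 0.061, 0, 0, 1.17]],
])

```text
time_s: 10.7
ee_pos: [0.4897, -0.0746, 0.1577]
ee_rot: [-0.019, -3.137, -0.001]
ft_force: [-1.1, 0.9, -0.3]
grip_width: 0.0451
finger_force: 0.0
```

```bash
python3 - <<'E'
from h import *
s=state();print(s['ee_pos'],s['joint_positions'])
print(go(.490,-.0712,.069,np.pi))
E
```

```text
[ 0.48967079 -0.07456599  0.1577447 ] [-3.05451790e-01  3.65758350e-01  1.71012048e+00 -9.40485582e-04
  1.06992023e+00 -1.86372328e+00]
([-0.0007, 0.0033, 0.0887], [0.0, -0.004, -0.012])
```

drive_tool([
  [[0.045, 0, 0, 0.04, 0, 0, 0], [0.045, 0, 0, 0.07, 0, 0, 0], [0.045, 0, 0, 0.085, 0, 0, 0], [0.045, 0, 0, 0.091, 0, 0, 0], [0.0, 0, 0, 0.091, 0, 0, 0], [0.0, 0, 0, 0.091, 0, 0, 0], [0.0, 0, 0, 0.091, 0, 0, 0], [0.0, 0, 0, 0.091, 0, 0, 0]],
], newtons=60)

```text
time_s: 11.5
ee_pos: [0.4905, -0.0711, 0.0706]
ee_rot: [0.003, 3.14, -0.001]
ft_force: [0.3, -0.3, 0.3]
grip_width: 0.0168
finger_force: 58.7
```

drive_tool([
  [[0, 0, 0, 0, 0, 0, 0], [0, 0, 0, 0, 0, 0, 0], [0, 0, 0, -0.03, 0, 0, 0], [0, 0, 0, -0.07, 0, 0, 0], [0, 0, 0, -0.1, 0, 0, 0], [0, 0, 0, -0.12, 0, 0, 0], [0, 0, 0, -0.12, 0, 0, 0], [0, 0, 0, -0.12, 0, 0, 0]],
])

```text
time_s: 12.3
ee_pos: [0.4897, -0.071, 0.1893]
ee_rot: [-0.003, -3.141, -0.0]
ft_force: [0.1, -0.1, -1.1]
grip_width: 0.017
finger_force: 58.7
```

```bash
python3 - <<'E'
from h import *
s=state();print(s['ee_pos'],s['grip_width'])
print(go(.5335,.2455,.19,np.pi))
E
```

```text
[ 0.48970559 -0.07095684  0.18932147] 0.017020671323637993
([-0.0432, 0.3165, -0.0007], [0.0, -0.0, -0.002])
```

drive_tool([
  [[0, -0.01, 0.045, 0, 0, 0, 0], [0, -0.02, 0.09, 0, 0, 0, 0], [0, -0.03, 0.14, 0, 0, 0, 0], [0, -0.04, 0.185, 0, 0, 0, 0], [0, -0.043, 0.23, 0, 0, 0, 0], [0, -0.043, 0.275, 0, 0, 0, 0], [0, -0.043, 0.31, 0, 0, 0, 0], [0, -0.043, 0.317, 0, 0, 0, 0]],
])

```text
time_s: 13.1
ee_pos: [0.5321, 0.2493, 0.1874]
ee_rot: [0.003, -3.138, 0.0]
ft_force: [0.2, -0.0, -1.2]
grip_width: 0.0168
finger_force: 58.8
```

drive_tool([
  [[0, 0, 0, 0.01, 0, 0, 0], [0, 0, 0, 0.06, 0, 0, 0], [0, 0, 0, 0.095, 0, 0, 0], [0, 0, 0, 0.114, 0, 0, 0], [0, 0, 0, 0.114, 0, 0, 0], [0.026, 0, 0, 0.114, 0, 0, 0], [0.026, 0, 0, 0.114, 0, 0, 0], [0.026, 0, 0, 0.114, 0, 0, 0]],
])

```text
time_s: 13.9
ee_pos: [0.5345, 0.2458, 0.0773]
ee_rot: [0.003, 3.139, 0.001]
ft_force: [0.9, 0.0, 0.1]
grip_width: 0.0264
finger_force: 0.0
```

drive_tool([
  [[0.026, 0, 0, -0.05, 0, 0, 0], [0.026, 0, 0, -0.09, 0, 0, 0], [0.026, -0.01, -0.02, -0.114, 0, 0, 0], [0.03, -0.02, -0.07, -0.114, 0, 0, 0], [0.045, -0.02, -0.12, -0.114, 0, 0, 0], [0.045, -0.02, -0.17, -0.114, 0, 0, 0], [0.045, -0.022, -0.22, -0.114, 0, 0, 0], [0.045, -0.022, -0.27, -0.1, 0, 0, 0]],
])

```text
time_s: 14.7
ee_pos: [0.5564, -0.0237, 0.1794]
ee_rot: [0.003, 3.135, -0.002]
ft_force: [1.3, -0.5, 0.7]
grip_width: 0.0447
finger_force: 0.0
```

```bash
python3 - <<'E'
from h import *
s=state();print(s['ee_pos'],s['grip_width'],s['time_s'])
blobs(tag='3')
d=grab('top')[1];P=cloud('top',d);k=np.hypot(P[...,0]-.533,P[...,1]-.2455)<.03
print(np.percentile(P[k][:,2],[5,50,95]),P[k&(P[...,2]>.03)].mean(0))
print(go(.555,-.048,.13,np.pi))
E
```

```text
[ 0.55637685 -0.0236602   0.17938809] 0.04471169268082592 14.7
top lid 61 mean [ 0.556  -0.0483] top 0.092
top desk 55 mean [ 0.5042 -0.184 ] top 0.026
top desk 63 mean [ 0.4331 -0.1806] top 0.032
top desk 58 mean [ 0.394 -0.073] top 0.014
scene lid 31 mean [ 0.6178 -0.0168] top 0.09
scene lid 51 mean [ 0.5531 -0.0485] top 0.095
scene desk 27 mean [ 0.3927 -0.0665] top 0.017
scene desk 43 mean [ 0.4994 -0.1845] top 0.027
scene desk 57 mean [ 0.4299 -0.1826] top 0.032
[0.0078434  0.01237878 0.04402637] [0.53678826 0.24282676 0.03820278]
([-0.0003, -0.0239, 0.0469], [-0.0, 0.0, -0.007])
```

drive_tool([
  [[0.045, 0.002, -0.024, 0.02, 0, 0, 0], [0.045, 0.002, -0.024, 0.06, 0, 0, 0], [0.045, 0.002, -0.024, 0.09, 0, 0, 0], [0.045, 0.002, -0.024, 0.105, 0, 0, 0], [0.045, 0.002, -0.024, 0.111, 0, 0, 0], [0.0, 0.002, -0.024, 0.111, 0, 0, 0], [0.0, 0.002, -0.024, 0.111, 0, 0, 0], [0.0, 0.002, -0.024, 0.111, 0, 0, 0]],
])

```text
time_s: 15.65
ee_pos: [0.554, -0.0451, 0.067]
ee_rot: [0.002, 3.139, -0.0]
ft_force: [0.5, 1.1, 1.5]
grip_width: 0.0165
finger_force: 58.5
```

drive_tool([
  [[0, 0, 0, 0, 0, 0, 0], [0, 0, 0, 0, 0, 0, 0], [0, 0, 0, -0.03, 0, 0, 0], [0, 0, 0, -0.07, 0, 0, 0], [0, 0, 0, -0.1, 0, 0, 0], [0, 0, 0, -0.12, 0, 0, 0], [0, 0, 0, -0.12, 0, 0, 0], [0, 0, 0, -0.12, 0, 0, 0]],
])

```text
time_s: 16.45
ee_pos: [0.5527, -0.0454, 0.1852]
ee_rot: [-0.003, -3.141, 0.0]
ft_force: [-0.3, -0.2, -0.5]
grip_width: 0.016
finger_force: 58.6
```

```bash
python3 - <<'E'
from h import *
s=state();print(s['ee_pos'],s['grip_width'])
print(go(.5335,.2455,.19,np.pi))
E
```

```text
[ 0.55271935 -0.04544715  0.18519512] 0.016037634436755734
([0.0198, 0.2909, -0.0048], [-0.0, -0.0, -0.002])
```

drive_tool([
  [[0, 0.005, 0.045, -0.005, 0, 0, 0], [0, 0.01, 0.09, -0.005, 0, 0, 0], [0, 0.015, 0.14, -0.005, 0, 0, 0], [0, 0.02, 0.185, -0.005, 0, 0, 0], [0, 0.02, 0.23, -0.005, 0, 0, 0], [0, 0.02, 0.265, -0.005, 0, 0, 0], [0, 0.02, 0.285, -0.005, 0, 0, 0], [0, 0.02, 0.291, -0.005, 0, 0, 0]],
])

```text
time_s: 17.25
ee_pos: [0.5324, 0.2475, 0.1884]
ee_rot: [0.001, -3.138, 0.001]
ft_force: [0.1, -0.7, -0.8]
grip_width: 0.016
finger_force: 58.7
```

drive_tool([
  [[0, 0, 0, 0.01, 0, 0, 0], [0, 0, 0, 0.06, 0, 0, 0], [0, 0, 0, 0.095, 0, 0, 0], [0, 0, 0, 0.11, 0, 0, 0], [0, 0, 0, 0.11, 0, 0, 0], [0.026, 0, 0, 0.11, 0, 0, 0], [0.026, 0, 0, 0.11, 0, 0, 0], [0.026, 0, 0, 0.11, 0, 0, 0]],
])

```text
time_s: 18.05
ee_pos: [0.5344, 0.2456, 0.082]
ee_rot: [0.003, 3.139, 0.001]
ft_force: [0.4, 0.4, 1.1]
grip_width: 0.0259
finger_force: 0.0
```

drive_tool([
  [[0.026, 0, 0, -0.05, 0, 0, 0], [0.026, 0, 0, -0.09, 0, 0, 0], [0.026, -0.01, -0.02, -0.11, 0, 0, 0], [0.03, -0.03, -0.07, -0.11, 0, 0, 0], [0.045, -0.06, -0.12, -0.11, 0, 0, 0], [0.045, -0.085, -0.17, -0.11, 0, 0, 0], [0.045, -0.085, -0.21, -0.11, 0, 0, 0], [0.045, -0.085, -0.23, -0.11, 0, 0, 0]],
])

```text
time_s: 18.85
ee_pos: [0.6191, 0.0115, 0.1914]
ee_rot: [0.007, 3.139, -0.002]
ft_force: [-0.1, 0.8, -0.3]
grip_width: 0.0452
finger_force: 0.0
```

```bash
python3 - <<'E'
from h import *
s=state();print(s['ee_pos'],s['grip_width'],s['time_s'])
blobs(tag='4')
d=grab('top')[1];P=cloud('top',d);k=np.hypot(P[...,0]-.533,P[...,1]-.2455)<.03
print(np.percentile(P[k][:,2],[5,50,95]))
print(go(.6195,-.0117,.068,np.pi))
E
```

```text
[0.6191354  0.01151597 0.1913877 ] 0.0452330807218323 18.85
top lid 80 mean [ 0.6206 -0.0112] top 0.097
top lid 105 mean [0.5462 0.0386] top 0.084
top desk 51 mean [ 0.5032 -0.1839] top 0.026
top desk 65 mean [ 0.4331 -0.1805] top 0.032
top desk 51 mean [ 0.3896 -0.0731] top 0.014
scene lid 64 mean [ 0.6186 -0.0067] top 0.098
scene desk 30 mean [ 0.3925 -0.0671] top 0.016
scene desk 43 mean [ 0.5004 -0.1831] top 0.025
scene desk 54 mean [ 0.4309 -0.1825] top 0.034Traceback (most recent call last):
  File "<stdin>", line 5, in <module>
    return _quantile_unchecked(
        a, q, axis, out, overwrite_input, method, keepdims, weights)
    return _ureduce(a,
                    func=_quantile_ureduce_func,
    ...<5 lines>...
                    overwrite_input=overwrite_input,
                    method=method)
    r = func(a, **kwargs)
    result = _quantile(arr,
                       quantiles=q,
    ...<2 lines>...
                       out=out,
                       weights=wgt)
    slices_having_nans = np.isnan(arr[-1, ...])
                                  ~~~^^^^^^^^^
IndexError: index -1 is out of bounds for axis 0 with size 0
```

drive_tool([
  [[0.045, 0, -0.023, 0.02, 0, 0, 0], [0.045, 0, -0.023, 0.06, 0, 0, 0], [0.045, 0, -0.023, 0.1, 0, 0, 0], [0.045, 0, -0.023, 0.118, 0, 0, 0], [0.045, 0, -0.023, 0.123, 0, 0, 0], [0.0, 0, -0.023, 0.123, 0, 0, 0], [0.0, 0, -0.023, 0.123, 0, 0, 0], [0.0, 0, -0.023, 0.123, 0, 0, 0]],
])

```text
time_s: 19.8
ee_pos: [0.6192, -0.0072, 0.0695]
ee_rot: [0.002, 3.138, -0.0]
ft_force: [0.7, 1.4, 2.9]
grip_width: 0.0169
finger_force: 58.9
```

drive_tool([
  [[0, 0, 0, 0, 0, 0, 0], [0, 0, 0, 0, 0, 0, 0], [0, 0, 0, -0.03, 0, 0, 0], [0, 0, 0, -0.07, 0, 0, 0], [0, 0, 0, -0.1, 0, 0, 0], [0, 0, 0, -0.12, 0, 0, 0], [0, 0, 0, -0.12, 0, 0, 0], [0, 0, 0, -0.12, 0, 0, 0]],
])

```text
time_s: 20.6
ee_pos: [0.6179, -0.0075, 0.1873]
ee_rot: [0.003, 3.142, -0.0]
ft_force: [-0.7, 1.1, -1.5]
grip_width: 0.017
finger_force: 58.9
```

```bash
python3 - <<'E'
from h import *
s=state();print(s['ee_pos'],s['grip_width'])
print(go(.5335,.2455,.19,np.pi))
blobs(('scene',))
d=grab('top')[1];P=cloud('top',d);k=np.hypot(P[...,0]-.533,P[...,1]-.2455)<.03
print(k.sum(),P[k][:,2].mean())
E
```

```text
[ 0.61788673 -0.00751499  0.18733781] 0.017023884840619632
([0.0849, 0.2529, -0.0027], [-0.0, 0.0, -0.002])
scene desk 29 mean [ 0.392 -0.067] top 0.018
scene desk 42 mean [ 0.4995 -0.1829] top 0.026
scene desk 55 mean [ 0.4296 -0.1805] top 0.034
93 0.03663891708324167
```

drive_tool([
  [[0, 0.02, 0.04, -0.004, 0, 0, 0], [0, 0.04, 0.08, -0.004, 0, 0, 0], [0, 0.06, 0.12, -0.004, 0, 0, 0], [0, 0.08, 0.16, -0.004, 0, 0, 0], [0, 0.085, 0.205, -0.004, 0, 0, 0], [0, 0.085, 0.24, -0.004, 0, 0, 0], [0, 0.085, 0.253, -0.004, 0, 0, 0], [0, 0.085, 0.253, -0.004, 0, 0, 0]],
])

```text
time_s: 21.5
ee_pos: [0.5328, 0.247, 0.1902]
ee_rot: [0.001, -3.139, 0.001]
ft_force: [-0.0, 0.3, -1.2]
grip_width: 0.0168
finger_force: 58.9
```

drive_tool([
  [[0, 0, 0, 0.01, 0, 0, 0], [0, 0, 0, 0.06, 0, 0, 0], [0, 0, 0, 0.095, 0, 0, 0], [0, 0, 0, 0.108, 0, 0, 0], [0, 0, 0, 0.108, 0, 0, 0], [0.026, 0, 0, 0.108, 0, 0, 0], [0.026, 0, 0, 0.108, 0, 0, 0], [0.026, 0, 0, 0.108, 0, 0, 0]],
])

```text
time_s: 22.3
ee_pos: [0.5346, 0.2459, 0.0854]
ee_rot: [0.003, 3.138, 0.002]
ft_force: [-0.6, -0.5, 0.7]
grip_width: 0.0258
finger_force: 0.0
```

drive_tool([
  [[0.026, 0, 0, -0.05, 0, 0, 0], [0.026, 0, 0, -0.09, 0, 0, 0], [0.026, 0.01, -0.02, -0.11, 0, 0, 0], [0.03, 0.02, -0.07, -0.11, 0, 0, 0], [0.045, 0.04, -0.12, -0.11, 0, 0, 0], [0.045, 0.06, -0.17, -0.11, 0, 0, 0], [0.045, 0.08, -0.22, -0.11, 0, 0, 0], [0.045, 0.101, -0.27, -0.11, 0, 0, 0]],
])

```text
time_s: 23.1
ee_pos: [0.438, -0.0102, 0.1948]
ee_rot: [0.002, 3.139, -0.001]
ft_force: [0.6, -0.2, 0.2]
grip_width: 0.0449
finger_force: 0.0
```

```bash
python3 - <<'E'
from h import *
s=state();print(s['ee_pos'],s['grip_width'],s['time_s'])
blobs(tag='5')
d=grab('top')[1];P=cloud('top',d);k=np.hypot(P[...,0]-.533,P[...,1]-.2455)<.03
print(k.sum(),np.percentile(P[k][:,2],[5,50,95]))
print(go(.4325,-.181,.12,np.pi))
E
```

```text
[ 0.43799933 -0.01019745  0.19476592] 0.04487634091714093 23.1
top desk 53 mean [ 0.5042 -0.184 ] top 0.027
top desk 66 mean [ 0.4334 -0.1805] top 0.031
top desk 27 mean [0.4209 0.0372] top 0.043
top desk 61 mean [ 0.394  -0.0731] top 0.014
scene desk 25 mean [ 0.3925 -0.0677] top 0.017
scene desk 41 mean [ 0.5005 -0.184 ] top 0.025
scene desk 58 mean [ 0.4303 -0.1817] top 0.032
286 [0.00892593 0.03082273 0.10119027]
([0.0047, -0.17, 0.0749], [-0.001, 0.002, -0.007])
```

drive_tool([
  [[0.045, 0, -0.04, 0, 0, 0, 0], [0.045, 0, -0.08, 0.03, 0, 0, 0], [0.045, 0, -0.13, 0.06, 0, 0, 0], [0.045, 0, -0.157, 0.075, 0, 0, 0], [0.045, 0, -0.157, 0.1, 0, 0, 0], [0.045, 0, -0.157, 0.12, 0, 0, 0], [0.045, 0, -0.157, 0.12, 0, 0, 0], [0.045, 0, -0.157, 0.12, 0, 0, 0]],
])

```text
time_s: 24.05
ee_pos: [0.4392, -0.165, 0.0742]
ee_rot: [0.001, 3.141, -0.0]
ft_force: [-0.5, 0.6, -0.7]
grip_width: 0.0452
finger_force: 0.0
```

drive_tool([
  [[0.045, 0.007, -0.016, 0.02, 0, 0, 0], [0.045, 0.007, -0.016, 0.045, 0, 0, 0], [0.045, 0.007, -0.016, 0.063, 0, 0, 0], [0.045, 0.007, -0.016, 0.07, 0, 0, 0], [0.045, 0.007, -0.016, 0.07, 0, 0, 0], [0.0, 0.007, -0.016, 0.07, 0, 0, 0], [0.0, 0.007, -0.016, 0.07, 0, 0, 0], [0.0, 0.007, -0.016, 0.07, 0, 0, 0]],
])

```text
time_s: 24.85
ee_pos: [0.4322, -0.182, 0.005]
ee_rot: [0.003, 3.139, -0.002]
ft_force: [-0.1, 1.6, 5.7]
grip_width: 0.0171
finger_force: 58.5
```

drive_tool([
  [[0, 0, 0, 0, 0, 0, 0], [0, 0, 0, 0, 0, 0, 0], [0, 0, 0, -0.04, 0, 0, 0], [0, 0, 0, -0.09, 0, 0, 0], [0, 0, 0, -0.14, 0, 0, 0], [0, 0, 0, -0.185, 0, 0, 0], [0, 0, 0, -0.185, 0, 0, 0], [0, 0, 0, -0.185, 0, 0, 0]],
])

```text
time_s: 25.65
ee_pos: [0.4316, -0.1818, 0.1901]
ee_rot: [0.003, 3.138, -0.003]
ft_force: [-0.2, 0.2, -1.3]
grip_width: 0.0169
finger_force: 58.7
```

drive_tool([
  [[0, -0.01, 0.045, 0, 0, 0, 0], [0, -0.02, 0.09, 0, 0, 0, 0], [0, -0.03, 0.135, 0, 0, 0, 0], [0, -0.04, 0.18, 0, 0, 0, 0], [0, -0.055, 0.225, 0, 0, 0, 0], [0, -0.07, 0.27, 0, 0, 0, 0], [0, -0.085, 0.31, 0, 0, 0, 0], [0, -0.1, 0.35, 0, 0, 0, 0]],
])

```text
time_s: 26.45
ee_pos: [0.5312, 0.17, 0.1868]
ee_rot: [-0.002, -3.138, 0.001]
ft_force: [0.9, -0.9, 0.2]
grip_width: 0.0169
finger_force: 58.8
```

```bash
python3 - <<'E'
from h import *
blobs()
s=state();print(s['ee_pos'],s['grip_width'])
print(go(.5335,.2455,.19,np.pi))
E
```

```text
top desk 49 mean [ 0.5036 -0.184 ] top 0.026
top desk 60 mean [ 0.3938 -0.0731] top 0.014
scene desk 25 mean [ 0.3937 -0.067 ] top 0.018
scene desk 38 mean [ 0.4996 -0.1835] top 0.027
[0.53187979 0.17246924 0.18641845] 0.017497338843748156
([-0.0018, 0.073, -0.0035], [0.001, -0.002, 0.003])
```

drive_tool([
  [[0, -0.002, 0.04, 0, 0, 0, 0], [0, -0.002, 0.073, 0, 0, 0, 0], [0, -0.002, 0.073, 0, 0, 0, 0], [0, -0.002, 0.073, 0.04, 0, 0, 0], [0, -0.002, 0.073, 0.08, 0, 0, 0], [0, -0.002, 0.073, 0.1, 0, 0, 0], [0, -0.002, 0.073, 0.1, 0, 0, 0], [0, -0.002, 0.073, 0.1, 0, 0, 0]],
])

```text
time_s: 27.35
ee_pos: [0.5348, 0.2408, 0.0899]
ee_rot: [0.004, 3.139, 0.002]
ft_force: [1.1, 0.1, -0.8]
grip_width: 0.017
finger_force: 85.1
```

drive_tool([
  [[0.026, 0, 0, 0, 0, 0, 0], [0.026, 0, 0, 0, 0, 0, 0], [0.026, 0, 0, 0, 0, 0, 0], [0.026, 0, 0, -0.05, 0, 0, 0], [0.026, 0, 0, -0.1, 0, 0, 0], [0.026, 0.005, -0.03, -0.1, 0, 0, 0], [0.026, 0.01, -0.07, -0.1, 0, 0, 0], [0.045, 0.015, -0.12, -0.1, 0, 0, 0]],
])

```text
time_s: 28.15
ee_pos: [0.5182, 0.121, 0.1883]
ee_rot: [0.001, -3.141, -0.0]
ft_force: [0.6, -0.7, 0.1]
grip_width: 0.0392
finger_force: 0.0
```

drive_tool([
  [[0.045, 0, -0.04, 0, 0, 0, 0], [0.045, 0.005, -0.08, 0, 0, 0, 0], [0.045, 0.01, -0.12, 0, 0, 0, 0], [0.045, 0.015, -0.16, 0, 0, 0, 0], [0.045, 0.015, -0.2, 0, 0, 0, 0], [0.045, 0.015, -0.24, 0, 0, 0, 0], [0.045, 0.015, -0.28, 0, 0, 0, 0], [0.045, 0.015, -0.28, 0, 0, 0, 0]],
])

```text
time_s: 28.95
ee_pos: [0.5029, -0.163, 0.1879]
ee_rot: [-0.01, -3.141, 0.002]
ft_force: [0.1, 0.6, 0.0]
grip_width: 0.045
finger_force: 0.0
```

```bash
python3 - <<'E'
from h import *
im,d=grab('top','t6');P=cloud('top',d);k=np.hypot(P[...,0]-.533,P[...,1]-.2455)<.03
print(k.sum(),np.percentile(P[k][:,2],[5,50,95]))
cv2.imwrite('pics/c6.png',cv2.resize(cv2.cvtColor(im[170:310,110:390],4),(800,400),interpolation=3))
blobs()
s=state();print(s['ee_pos'],s['grip_width'],s['time_s'])
print(go(.502,-.184,.002,np.pi))
E
```

```text
295 [0.01057417 0.02948634 0.04161944]
scene desk 28 mean [ 0.6662 -0.0575] top 0.042
scene desk 36 mean [ 0.4999 -0.1826] top 0.025
[ 0.50287488 -0.15825225  0.18802062] 0.045022508605308584 29.1
([0.0006, -0.0259, 0.186], [0.001, -0.001, -0.003])
```

View pics/c6.png

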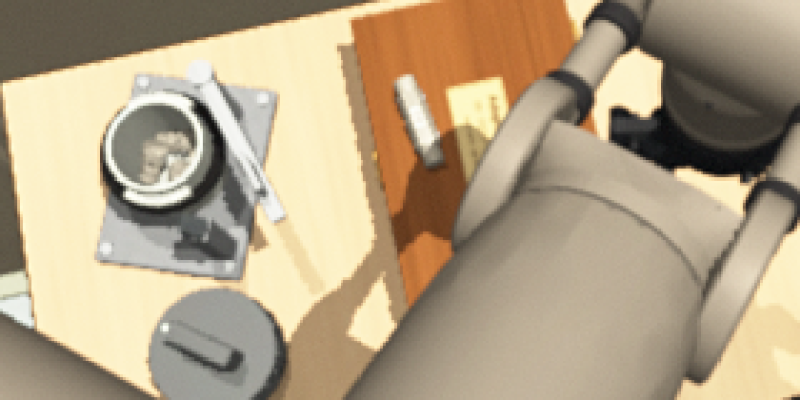

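drive_tool([
  [[0.045, 0.001, -0.026, 0.04, 0, 0, 0], [0.045, 0.001, -0.026, 0.09, 0, 0, 0], [0.045, 0.001, -0.026, 0.13, 0, 0, 0], [0.045, 0.001, -0.026, 0.165, 0, 0, 0], [0.045, 0.001, -0.026, 0.18, 0, 0, 0], [0.045, 0.001, -0.026, 0.185, 0, 0, 0], [0.045, 0.001, -0.026, 0.185, 0, 0, 0], [0.0, 0.001, -0.026, 0.185, 0, 0, 0]],
])

```text
time_s: 29.9
ee_pos: [0.5031, -0.1843, 0.0046]
ee_rot: [0.001, 3.14, -0.001]
ft_force: [-0.0, 0.4, 0.4]
grip_width: 0.0316
finger_force: 0.0
```

drive_tool([
  [[0, 0, 0, 0, 0, 0, 0], [0, 0, 0, 0, 0, 0, 0], [0, 0, 0, 0, 0, 0, 0], [0, 0, 0, 0, 0, 0, 0], [0, 0, 0, -0.02, 0, 0, 0], [0, 0, 0, -0.02, 0, 0, 0], [0, 0, 0, -0.02, 0, 0, 0], [0, 0, 0, -0.02, 0, 0, 0]],
])

```text
time_s: 30.7
ee_pos: [0.502, -0.1844, 0.0232]
ee_rot: [-0.003, -3.141, -0.0]
ft_force: [-0.5, 1.1, 0.3]
grip_width: 0.0166
finger_force: 58.6
```

drive_tool([
  [[0, 0, 0, -0.05, 0, 0, 0], [0, 0, 0, -0.1, 0, 0, 0], [0, 0, 0, -0.15, 0, 0, 0], [0, 0, 0.02, -0.167, 0, 0, 0], [0, 0, 0.06, -0.167, 0, 0, 0], [0, 0, 0.1, -0.167, 0, 0, 0], [0, 0, 0.14, -0.167, 0, 0, 0], [0, 0, 0.18, -0.167, 0, 0, 0]],
])

```text
time_s: 31.5
ee_pos: [0.5021, -0.0031, 0.19]
ee_rot: [-0.004, -3.141, -0.0]
ft_force: [0.0, 0.1, -0.5]
grip_width: 0.0163
finger_force: 58.7
```

drive_tool([
  [[0, -0.005, 0.04, 0, 0, 0, 0], [0, -0.01, 0.08, 0, 0, 0, 0], [0, -0.015, 0.12, 0, 0, 0, 0], [0, -0.02, 0.16, 0, 0, 0, 0], [0, -0.025, 0.2, 0, 0, 0, 0], [0, -0.03, 0.23, 0, 0, 0, 0], [0, -0.03, 0.25, 0, 0, 0, 0], [0, -0.03, 0.25, 0, 0, 0, 0]],
])

```text
time_s: 32.3
ee_pos: [0.5324, 0.2478, 0.1894]
ee_rot: [0.002, -3.14, -0.0]
ft_force: [0.2, -0.5, -0.8]
grip_width: 0.0165
finger_force: 58.8
```

```bash
python3 - <<'E'
from h import *
blobs()
s=state();print(s['ee_pos'],s['grip_width'])
print(go(.5335,.2455,.085,np.pi))
E
```

```text
top desk 53 mean [ 0.3936 -0.0686] top 0.014
scene desk 29 mean [ 0.3926 -0.0684] top 0.017
[0.5326344  0.24525294 0.18966227] 0.016787715143775032
([-0.001, 0.0003, 0.1047], [-0.001, -0.001, -0.001])
```

drive_tool([
  [[0, -0.001, 0, 0.03, 0, 0, 0], [0, -0.001, 0, 0.07, 0, 0, 0], [0, -0.001, 0, 0.104, 0, 0, 0], [0, -0.001, 0, 0.104, 0, 0, 0], [0.026, -0.001, 0, 0.104, 0, 0, 0], [0.026, -0.001, 0, 0.104, 0, 0, 0], [0.026, -0.001, 0, 0.104, 0, 0, 0], [0.026, -0.001, 0, 0.06, 0, 0, 0]],
])

```text
time_s: 33.2
ee_pos: [0.5314, 0.2444, 0.1274]
ee_rot: [-0.003, -3.133, 0.004]
ft_force: [0.6, 0.5, 0.5]
grip_width: 0.0262
finger_force: 0.0
```

drive_tool([
  [[0.026, 0, 0, -0.04, 0, 0, 0], [0.03, 0.02, -0.006, -0.06, 0, 0, -0.14], [0.04, 0.045, -0.014, -0.06, 0, 0, -0.29], [0.04, 0.07, -0.022, -0.06, 0, 0, -0.44], [0.04, 0.1, -0.03, -0.06, 0, 0, -0.58], [0.04, 0.125, -0.038, -0.06, 0, 0, -0.73], [0.04, 0.149, -0.046, -0.06, 0, 0, -0.88], [0.04, 0.149, -0.046, -0.06, 0, 0, -1.02]],
])

```text
time_s: 34.0
ee_pos: [0.3825, 0.1991, 0.192]
ee_rot: [-1.54, 2.737, -0.0]
ft_force: [-0.1, -0.2, 1.3]
grip_width: 0.0406
finger_force: 0.0
```

```bash
python3 - <<'E'
from h import *
im,d=grab('top','t7');P=cloud('top',d);k=np.hypot(P[...,0]-.533,P[...,1]-.2455)<.03
print(k.sum(),np.percentile(P[k][:,2],[5,50,95]))
a=cv2.cvtColor(im,4);cv2.imwrite('pics/c7.png',np.hstack([cv2.resize(a[180:260,125:205],(400,400),interpolation=3),cv2.resize(a[170:320,200:350],(400,400),interpolation=3)]))
s=state();print(s['ee_pos'],s['grip_width'],s['time_s'])
print(go(.385,.2,.15,-1.975),go(.385,.2,.049,-1.975))
E
```

```text
300 [0.01234818 0.03479222 0.04545532]
[0.38421164 0.19951898 0.19225721] 0.03961018936451255 34.05
([-0.0007, -0.0003, 0.0423], [-0.002, 0.002, -0.135]) ([-0.0005, -0.0002, 0.1433], [-0.002, 0.002, -0.135])
```

View pics/c7.png

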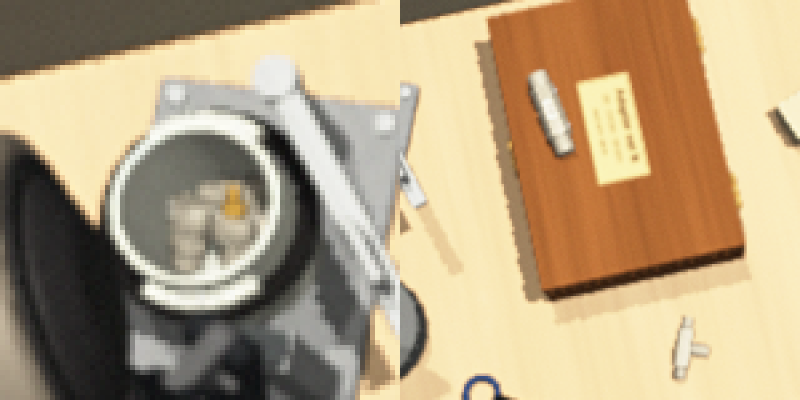

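drive_tool([
  [[0.04, 0, 0, 0.03, 0, 0, -0.135], [0.04, 0, 0, 0.06, 0, 0, -0.135], [0.04, 0, 0, 0.1, 0, 0, -0.135], [0.04, 0, 0, 0.13, 0, 0, -0.135], [0.04, 0, 0, 0.143, 0, 0, -0.135], [0.04, 0, 0, 0.143, 0, 0, -0.135], [0, 0, 0, 0.143, 0, 0, -0.135], [0, 0, 0, 0.143, 0, 0, -0.135]],
], newtons=90)

```text
time_s: 34.85
ee_pos: [0.3861, 0.2001, 0.0491]
ee_rot: [-1.71, 2.632, -0.001]
ft_force: [-1.3, -0.4, 0.9]
grip_width: 0.0147
finger_force: 87.5
```

drive_tool([
  [[0, 0, 0, 0, 0, 0, 0], [0, 0, 0, 0, 0, 0, 0], [0, 0, 0, 0, 0, 0, 0], [0, 0, 0, -0.04, 0, 0, 0], [0, 0, 0, -0.09, 0, 0, 0], [0, 0, 0, -0.14, 0, 0, 0], [0, 0, 0, -0.175, 0, 0, 0], [0, 0, 0, -0.175, 0, 0, 0]],
])

```text
time_s: 35.65
ee_pos: [0.3874, 0.2005, 0.2279]
ee_rot: [-1.706, 2.625, -0.005]
ft_force: [-0.2, 0.4, -2.2]
grip_width: 0.0145
finger_force: 88.7
```

```bash
python3 - <<'E'
from h import *
s=state();print(s['ee_pos'],s['grip_width'],s['time_s'],s['joint_positions'])
b=R.from_rotvec(s['ee_rot']).as_matrix();print(np.arctan2(b[1,0],b[0,0]))
a=-1.972
print(go(.5330,.2456,.222,a),go(.533,.2456,.13,a))
d=grab('top')[1];P=cloud('top',d);k=np.hypot(P[...,0]-.533,P[...,1]-.2455)<.06
q=P[k&(abs(P[...,2]-.09)<.003)][:,:2].astype(np.float32);print(len(q),cv2.minEnclosingCircle(q*1000))
E
```

```text
[0.38739003 0.20048455 0.22792135] 0.01450418595408172 35.65 [ 3.01472214e-01  1.75555156e-01  1.76315407e+00  5.65371152e-05
  1.19151097e+00 -2.42231881e+00]
-1.9885864967605937
([-0.1003, -0.1147, 0.0077], [-0.009, 0.007, -0.017]) ([-0.0996, -0.1139, 0.0996], [-0.009, 0.007, -0.017])
169 ((534.8223266601562, 246.04840087890625), 37.49637222290039)
```

drive_tool([
  [[0, 0, 0, 0, 0, 0, 0], [0, -0.02, -0.023, 0, 0, 0, 0], [0, -0.045, -0.052, 0, 0, 0, 0], [0, -0.075, -0.085, 0, 0, 0, 0], [0, -0.1, -0.1147, 0, 0, 0, 0], [0, -0.1, -0.1147, 0, 0, 0, 0], [0, -0.1, -0.1147, 0, 0, 0, 0], [0, -0.1, -0.1147, 0, 0, 0, 0]],
])

```text
time_s: 36.5
ee_pos: [0.5289, 0.2442, 0.2213]
ee_rot: [1.711, -2.631, -0.002]
ft_force: [-0.2, 0.5, -0.6]
grip_width: 0.0146
finger_force: 88.6
```

```bash
python3 - <<'E'
from h import *
s=state();print(s['ee_pos'],s['grip_width'],s['time_s'])
b=R.from_rotvec(s['ee_rot']).as_matrix();print(np.arctan2(b[1,0],b[0,0]))
print(go(.533,.2456,.145,-1.98))
E
```

```text
[0.52892835 0.24418037 0.22125601] 0.014640737647455817 36.5
-1.9883358763591883
([-0.0031, -0.0033, 0.0762], [0.003, -0.002, -0.008])
```

drive_tool([
  [[0, -0.003, -0.003, 0.02, 0, 0, 0], [0, -0.003, -0.003, 0.05, 0, 0, 0], [0, -0.003, -0.003, 0.075, 0, 0, 0], [0, -0.003, -0.003, 0.085, 0, 0, 0], [0, -0.003, -0.003, 0.09, 0, 0, 0], [0, -0.003, -0.003, 0.095, 0, 0, 0], [0, -0.003, -0.003, 0.1, 0, 0, 0], [0, -0.003, -0.003, 0.104, 0, 0, 0]],
])

```text
time_s: 37.3
ee_pos: [0.5347, 0.2462, 0.1191]
ee_rot: [-1.712, 2.632, -0.001]
ft_force: [-0.1, 0.3, -1.8]
grip_width: 0.0146
finger_force: 88.8
```

```bash
python3 - <<'E'
from h import *
s=state();print(s['ee_pos'],s['ft_force'],s['ft_torque'])
print(go(.5335,.2456,.1065,-1.988))
E
```

```text
[0.53466022 0.24619812 0.1190612 ] [-0.12456957  0.32180451 -1.82274681] [ 0.01584517 -0.01426731 -0.00035128]
([0.001, 0.0008, 0.0126], [-0.001, 0.001, -0.0])
```

drive_tool([
  [[0, 0.001, 0.001, 0.002, 0, 0, 0], [0, 0.001, 0.001, 0.004, 0, 0, 0], [0, 0.001, 0.001, 0.006, 0, 0, 0], [0, 0.001, 0.001, 0.008, 0, 0, 0], [0, 0.001, 0.001, 0.01, 0, 0, 0], [0, 0.001, 0.001, 0.012, 0, 0, 0], [0, 0.001, 0.001, 0.0145, 0, 0, 0], [0, 0.001, 0.001, 0.0145, 0, 0, 0]],
])

```text
time_s: 38.1
ee_pos: [0.5336, 0.2458, 0.1055]
ee_rot: [-1.712, 2.632, -0.001]
ft_force: [-2.4, -0.7, 12.2]
grip_width: 0.0151
finger_force: 90.7
```

```bash
python3 - <<'E'
from h import *
s=state();print(s['ee_pos'],s['ft_force'],s['ft_torque'])
P=cloud('scene',grab('scene')[1])
k=(np.hypot(P[...,0]-.533,P[...,1]-.2456)<.05)&(np.hypot(P[...,0]-.533,P[...,1]-.2456)>.03)&(P[...,2]<.13)&(P[...,2]>.08);print(k.sum(),np.percentile(P[k][:,2],[10,50,90]))
E
```

```text
[0.53357445 0.24583061 0.10553223] [-2.35100924 -0.72239979 12.16642858] [-0.04893591  0.53483231 -0.0195297 ]
400 [0.09151006 0.09882559 0.10317135]
```

drive_tool([
  [[0, 0, 0, 0, 0, 0, 0.08], [0, 0, 0, 0, 0, 0, 0.16], [0, 0, 0, 0, 0, 0, 0.24], [0, 0, 0, 0, 0, 0, 0.32], [0, 0, 0, 0, 0, 0, 0.4], [0, 0, 0, 0, 0, 0, 0.48], [0, 0, 0, 0, 0, 0, 0.56], [0, 0, 0, 0, 0, 0, 0.64]],
])

```text
time_s: 38.95
ee_pos: [0.5333, 0.2461, 0.1058]
ee_rot: [-0.792, 3.038, 0.001]
ft_force: [-3.2, 1.0, 11.3]
grip_width: 0.0151
finger_force: 90.9
```

drive_tool([
  [[0, 0, 0, 0, 0, 0, 0.07], [0, 0, 0, 0, 0, 0, 0.14], [0, 0, 0, 0, 0, 0, 0.21], [0, 0, 0, 0, 0, 0, 0.28], [0, 0, 0, 0, 0, 0, 0.35], [0, 0, 0, 0, 0, 0, 0.42], [0, 0, 0, 0, 0, 0, 0.49], [0, 0, 0, 0, 0, 0, 0.54]],
])

```text
time_s: 39.75
ee_pos: [0.5332, 0.2465, 0.1058]
ee_rot: [0.046, 3.14, 0.003]
ft_force: [-3.4, 1.5, 10.9]
grip_width: 0.0148
finger_force: 90.9
```

```bash
python3 - <<'E'
from h import *
s=state();print(s['ee_pos'],s['ft_force'],s['ft_torque'],s['grip_width'])
b=R.from_rotvec(s['ee_rot']).as_matrix();print(np.arctan2(b[1,0],b[0,0])-np.pi)
E
```

```text
[0.53317515 0.24648673 0.10580348] [-3.44878878  1.45944397 10.93010068] [0.37192301 0.69709673 0.06137894] 0.014760915626333472
-0.02932245947081702
```

drive_tool([
  [[0, 0, 0, 0, 0, 0, 0.02], [0, 0, 0, 0, 0, 0, 0.04], [0, 0, 0, 0, 0, 0, 0.06], [0, 0, 0, 0, 0, 0, 0.07], [0, 0, 0, 0, 0, 0, 0.08], [0, 0, 0, 0, 0, 0, 0.08], [0, 0, 0, 0, 0, 0, 0.08], [0, 0, 0, 0, 0, 0, 0.08]],
])

```text
time_s: 40.55
ee_pos: [0.5332, 0.2465, 0.1058]
ee_rot: [0.167, 3.136, 0.003]
ft_force: [-3.9, 2.9, 12.0]
grip_width: 0.0147
finger_force: 90.7
```

```bash
python3 - <<'E'
from h import *
s=state();print(s['ee_pos'],s['ft_force'],s['ft_torque'],s['grip_width'])
b=R.from_rotvec(s['ee_rot']).as_matrix();print(np.arctan2(b[1,0],b[0,0])-np.pi)
E
```

```text
[0.53318374 0.24653873 0.10578844] [-3.92312186  2.90990131 12.0486473 ] [ 0.42404     0.65420683 -0.02285787] 0.014702560021691454
-0.10669030536748325
```

drive_tool([
  [[0, 0, 0, -0.002, 0, 0, 0], [0, 0, 0, -0.004, 0, 0, 0], [0, 0, 0, -0.006, 0, 0, 0], [0, 0, 0, -0.008, 0, 0, 0], [0, 0, 0, -0.009, 0, 0, 0], [0, 0, 0, -0.01, 0, 0, 0], [0, 0, 0, -0.01, 0, 0, 0], [0, 0, 0, -0.01, 0, 0, 0]],
])

```text
time_s: 41.35
ee_pos: [0.5329, 0.2464, 0.1132]
ee_rot: [-0.168, -3.137, -0.002]
ft_force: [2.3, 5.3, -5.8]
grip_width: 0.0151
finger_force: 88.4
```

drive_tool([
  [[0, 0, 0, 0.0015, 0, 0, 0], [0, 0, 0, 0.0025, 0, 0, 0], [0.045, 0, 0, 0.0025, 0, 0, 0], [0.045, 0, 0, 0.0025, 0, 0, 0], [0.045, 0, 0, 0.0025, 0, 0, 0], [0.045, 0, 0, 0.0025, 0, 0, 0], [0.045, 0, 0, -0.03, 0, 0, 0], [0.045, 0, 0, -0.07, 0, 0, 0]],
])

```text
time_s: 42.15
ee_pos: [0.5318, 0.2449, 0.183]
ee_rot: [-0.168, -3.132, 0.003]
ft_force: [1.1, -1.5, 0.2]
grip_width: 0.0452
finger_force: 0.0
```

drive_tool([
  [[0.0, 0.05, 0, -0.02, 0, 0, 0], [0.0, 0.1, 0, -0.02, 0, 0, 0.15], [0.0, 0.1, -0.05, -0.02, 0, 0, 0.3], [0.0, 0.1, -0.1, -0.02, 0, 0, 0.45], [0.0, 0.1, -0.15, -0.02, 0, 0, 0.6], [0.0, 0.1, -0.15, -0.02, 0, 0, 0.7], [0.0, 0.1, -0.15, -0.02, 0, 0, 0.7], [0.0, 0.1, -0.15, -0.02, 0, 0, 0.7]],
])

```text
time_s: 42.95
ee_pos: [0.4177, 0.1072, 0.2042]
ee_rot: [1.229, 2.891, 0.0]
ft_force: [-0.1, 0.5, -0.5]
grip_width: -0.0004
finger_force: 0.0
```

```bash
cat >> h.py <<'E'
C=np.array([.533,.2458]);YAW=-.095
def kp(th,gap,z,rad=.094,half=.011):
    """world tool centre and azimuth to push the keeper tab at angle th, gap behind the face"""
    c,s=np.cos(YAW),np.sin(YAW);piv=C+np.array([[c,-s],[s,c]])@[.052,-.033]
    f=1.5*np.pi+YAW-th;t=np.array([np.sin(f),-np.cos(f)])
    p=piv+rad*np.array([np.cos(f),np.sin(f)])-t*(.003+half+gap)
    return p[0],p[1],z,f-np.pi/2
E
python3 - <<'E'
from h import *
s=state();print(s['ee_pos'],s['grip_width'],s['time_s'],s['joint_positions'])
P=cloud('top',grab('top','t8')[1]);P2=cloud('scene',grab('scene')[1])
for Q in(P,P2):
    m=(abs(Q[...,0]-.532)<.05)&(abs(Q[...,1]-.245)<.025)&(Q[...,2]>.137)&(Q[...,2]<.155)
    print(cv2.minAreaRect(Q[m][:,:2].astype(np.float32)*1000),Q[m][:,2].mean())
    m=(Q[...,0]>.45)&(Q[...,0]<.56)&(Q[...,1]>.12)&(Q[...,1]<.20)&(Q[...,2]>.137)&(Q[...,2]<.15)
    print(cv2.minAreaRect(Q[m][:,:2].astype(np.float32)*1000))
w=kp(.93,.025,.2);print(w,go(*w))
E
```

```text
[0.41769055 0.10724504 0.20419245] -0.0003829834769099424 42.95 [ 7.30990269e-02  1.97473374e-01  1.80657722e+00  1.86463615e-04
  1.13725391e+00 -6.93677590e-01]
((0.0, 0.0), (0.0, 0.0), 0.0) nan
((0.0, 0.0), (0.0, 0.0), 0.0)
((547.2845458984375, 241.3490447998047), (17.615562438964844, 18.518844604492188), 69.56366729736328) 0.143654668230835
((500.19024658203125, 159.06846618652344), (33.001190185546875, 7.455419063568115), 32.65176010131836)
(np.float64(0.5215369626342691), np.float64(0.12588707901825352), 0.2, 2.116592653589793) ([-0.0591, 0.0873, 0.004], [0.0, -0.0, 0.222])<stdin>:6: RuntimeWarning: Mean of empty slice.
  ret = ret.dtype.type(ret / rcount)
```

drive_tool([
  [[0, -0.03, 0.03, 0, 0, 0, 0.1], [0, -0.059, 0.06, 0, 0, 0, 0.222], [0, -0.059, 0.087, 0, 0, 0, 0.222], [0, -0.059, 0.087, 0.02, 0, 0, 0.222], [0, -0.059, 0.087, 0.05, 0, 0, 0.222], [0, -0.059, 0.087, 0.075, 0, 0, 0.222], [0, -0.059, 0.087, 0.08, 0, 0, 0.222], [0, -0.059, 0.087, 0.08, 0, 0, 0.222]],
])

```text
time_s: 43.85
ee_pos: [0.5209, 0.1254, 0.1235]
ee_rot: [-1.542, -2.735, 0.001]
ft_force: [0.2, 0.6, -0.0]
grip_width: 0.0
finger_force: 0.0
```

```bash
python3 - <<'E'
from h import *
s=state();print(s['ee_pos'],s['ft_force'])
im,d=grab('scene');cv2.imwrite('pics/c9.png',cv2.resize(cv2.cvtColor(im[110:210,200:320],4),(720,600),interpolation=3))
P=cloud('scene',d)
m=(abs(P[...,0]-.532)<.05)&(abs(P[...,1]-.245)<.025)&(P[...,2]>.137)&(P[...,2]<.155)
print(cv2.minAreaRect(P[m][:,:2].astype(np.float32)*1000),P[m][:,2].mean())
ref=(np.array(s['ee_pos']),s['ee_rot'])
for th in(.93,1.0,1.1,1.2,1.3,1.4,1.5,1.58):print(th,go(*kp(th,0,.124),ref))
E
```

```text
[0.52086623 0.12541353 0.12353323] [ 0.22062721  0.64569808 -0.00704789]
((526.3795166015625, 243.91143798828125), (22.038951873779297, 43.49003219604492), 83.8173828125) 0.14323144144442765
0.93 ([0.0251, 0.0008, -0.0004], [-0.002, -0.001, -0.002])
1.0 ([0.0317, 0.0, -0.0004], [-0.002, -0.001, 0.068])
1.1 ([0.0412, -0.0003, -0.0004], [-0.002, -0.001, 0.168])
1.2 ([0.0506, 0.0004, -0.0004], [-0.002, -0.001, 0.268])
1.3 ([0.06, 0.002, -0.0004], [-0.002, -0.001, 0.368])
1.4 ([0.0692, 0.0046, -0.0004], [-0.002, -0.0, 0.468])
1.5 ([0.078, 0.008, -0.0004], [-0.002, -0.0, 0.568])
1.58 ([0.0848, 0.0114, -0.0004], [-0.002, -0.0, 0.648])
```

View pics/c9.png

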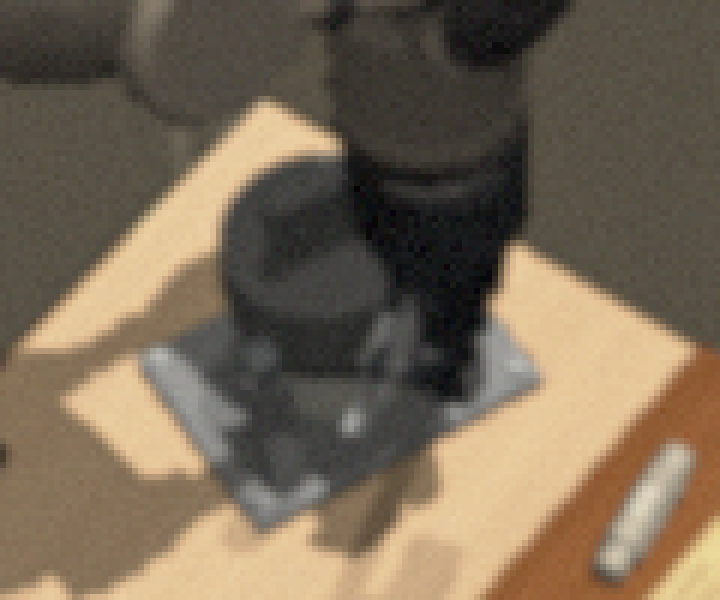

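drive_tool([
  [[0, 0.015, 0.0, 0, 0, 0, 0], [0, 0.025, 0.0, 0, 0, 0, 0.03], [0, 0.032, 0.0, 0, 0, 0, 0.07], [0, 0.041, 0.0, 0, 0, 0, 0.17], [0, 0.046, 0.0, 0, 0, 0, 0.22], [0, 0.05, 0.0, 0, 0, 0, 0.27], [0, 0.055, 0.001, 0, 0, 0, 0.32], [0, 0.06, 0.002, 0, 0, 0, 0.37]],
])

```text
time_s: 44.7
ee_pos: [0.492, 0.1783, 0.1256]
ee_rot: [2.023, 2.402, 0.003]
ft_force: [-0.7, -0.2, 1.1]
grip_width: 0.0002
finger_force: 0.2
```

```bash
python3 - <<'E'
from h import *
s=state();print(s['ee_pos'],s['ft_force'])
ref=(np.array(s['ee_pos']),s['ee_rot'])
for th in(1.3,1.4,1.5,1.56,1.6,1.63):print(th,go(*kp(th,0,.124),ref))
E
```

```text
[0.4919543  0.17825158 0.12562374] [-0.70978698 -0.1996063   1.07425832]
1.3 ([-0.0004, -0.0005, 0.0016], [0.002, -0.0, -0.005])
1.4 ([0.0091, -0.0015, 0.0016], [0.002, -0.0, 0.095])
1.5 ([0.0186, -0.0015, 0.0016], [0.002, -0.0, 0.195])
1.56 ([0.0243, -0.0011, 0.0016], [0.002, -0.001, 0.255])
1.6 ([0.028, -0.0006, 0.0016], [0.002, -0.001, 0.295])
1.63 ([0.0308, -0.0001, 0.0016], [0.002, -0.001, 0.325])
```

drive_tool([
  [[0, 0.005, -0.001, 0, 0, 0, 0.05], [0, 0.009, -0.0015, 0, 0, 0, 0.1], [0, 0.014, -0.0015, 0, 0, 0, 0.15], [0, 0.018, -0.0015, 0, 0, 0, 0.19], [0, 0.021, -0.001, 0, 0, 0, 0.22], [0, 0.024, -0.001, 0, 0, 0, 0.25], [0, 0.026, -0.001, 0, 0, 0, 0.27], [0, 0.026, -0.001, 0, 0, 0, 0.27]],
])

```text
time_s: 45.5
ee_pos: [0.4866, 0.2035, 0.1251]
ee_rot: [2.326, 2.11, 0.003]
ft_force: [0.6, -0.0, 0.8]
grip_width: -0.0003
finger_force: 0.0
```

```bash
python3 - <<'E'
from h import *
s=state();print(s['ee_pos'],s['ft_force'])
for n in('scene','top'):
    P=cloud(n,grab(n)[1])
    m=(P[...,0]>.45)&(P[...,0]<.56)&(P[...,1]>.17)&(P[...,1]<.24)&(P[...,2]>.11)&(P[...,2]<.121)
    q=P[m][:,:2].astype(np.float32);print(len(q),cv2.minAreaRect(q*1000) if len(q)>4 else 0)
ref=(np.array(s['ee_pos']),s['ee_rot'])
for th in(1.56,1.6,1.63):print(th,go(*kp(th,0,.124),ref))
E
```

```text
[0.48655192 0.2034628  0.12507485] [ 0.56440518 -0.03861339  0.76011037]
129 ((507.54351806640625, 214.73294067382812), (108.5813980102539, 37.83213424682617), 5.385913372039795)
35 ((506.73699951171875, 205.26800537109375), (13.363638877868652, 103.96752166748047), 86.07487487792969)
1.56 ([-0.0015, 0.0004, 0.0011], [0.002, -0.001, -0.013])
1.6 ([0.0023, -0.0002, 0.0011], [0.002, -0.001, 0.027])
1.63 ([0.0051, -0.0005, 0.0011], [0.002, -0.001, 0.057])
```

drive_tool([
  [[0, 0.002, 0, 0, 0, 0, 0.02], [0, 0.004, 0, 0, 0, 0, 0.03], [0, 0.005, 0, 0, 0, 0, 0.03], [0, 0.006, 0, 0, 0, 0, 0.03], [0, 0.007, 0, 0, 0, 0, 0.03], [0, 0.007, 0, 0, 0, 0, 0.03], [0, 0.007, 0, 0, 0, 0, 0.03], [0, 0.007, 0, 0, 0, 0, 0.03]],
])

```text
time_s: 46.4
ee_pos: [0.487, 0.2074, 0.1241]
ee_rot: [2.357, 2.074, -0.005]
ft_force: [-2.1, -11.0, 3.5]
grip_width: -0.0003
finger_force: 5.4
```

drive_tool([
  [[0, -0.02, 0, 0, 0, 0, 0], [0, -0.03, 0, 0, 0, 0, 0], [0, -0.04, 0, 0, 0, 0, 0], [0, -0.04, 0, -0.04, 0, 0, 0], [0, -0.04, 0, -0.08, 0, 0, 0], [0, -0.07, 0.0, -0.1, 0, 0, 0], [0, -0.11, 0.0, -0.1, 0, 0, 0], [0, -0.15, 0.0, -0.1, 0, 0, 0]],
])

```text
time_s: 47.2
ee_pos: [0.4682, 0.0599, 0.225]
ee_rot: [2.356, 2.076, 0.003]
ft_force: [1.3, -0.7, -0.9]
grip_width: -0.0
finger_force: 0.0
```

drive_tool([
  [[0, -0.04, 0, 0, 0, 0, 0], [0, -0.08, 0, 0, 0, 0, 0], [0, -0.08, 0, 0, 0, 0, 0], [0, -0.08, 0, 0, 0, 0, 0], [0, -0.08, 0, 0, 0, 0, 0], [0, -0.08, 0, 0, 0, 0, 0], [0, -0.08, 0, 0, 0, 0, 0], [0, -0.08, 0, 0, 0, 0, 0]],
])

```text
time_s: 48.0
ee_pos: [0.4579, -0.0179, 0.224]
ee_rot: [-2.357, -2.076, -0.0]
ft_force: [0.1, -0.2, -1.3]
grip_width: 0.0
finger_force: 0.0
```

```bash
python3 - <<'E'
from h import *
s=state();print(s['ee_pos'],s['ft_force'])
for n in('scene','top'):
    im,d=grab(n,n+'9');P=cloud(n,d)
    m=(P[...,0]>.45)&(P[...,0]<.57)&(P[...,1]>.17)&(P[...,1]<.232)&(P[...,2]>.112)&(P[...,2]<.15)
    q=P[m][:,:2].astype(np.float32);print(len(q),cv2.minAreaRect(q*1000))
    m=(abs(P[...,0]-.532)<.05)&(abs(P[...,1]-.245)<.02)&(P[...,2]>.139)&(P[...,2]<.155)
    q=P[m][:,:2].astype(np.float32);print('bar',len(q),cv2.minAreaRect(q*1000),P[m][:,2].mean())
cv2.imwrite('pics/c10.png',cv2.resize(cv2.cvtColor(im[170:320,110:370],4),(780,450),interpolation=3))
E
```

```text
[ 0.45793525 -0.01788417  0.22403301] [ 0.07859132 -0.21960747 -1.2622534 ]
218 ((509.3597412109375, 216.19430541992188), (112.39596557617188, 29.93987464904785), 0.8137694597244263)
bar 13 ((522.4537963867188, 237.3213653564453), (8.013407707214355, 35.76820373535156), 74.73228454589844) 0.1429042424270615
384 ((513.0265502929688, 214.74212646484375), (18.040313720703125, 115.13133239746094), 83.42606353759766)
bar 195 ((534.2708129882812, 245.46546936035156), (16.669418334960938, 51.51826095581055), 84.61913299560547) 0.14361633845175742
```

View pics/c10.png

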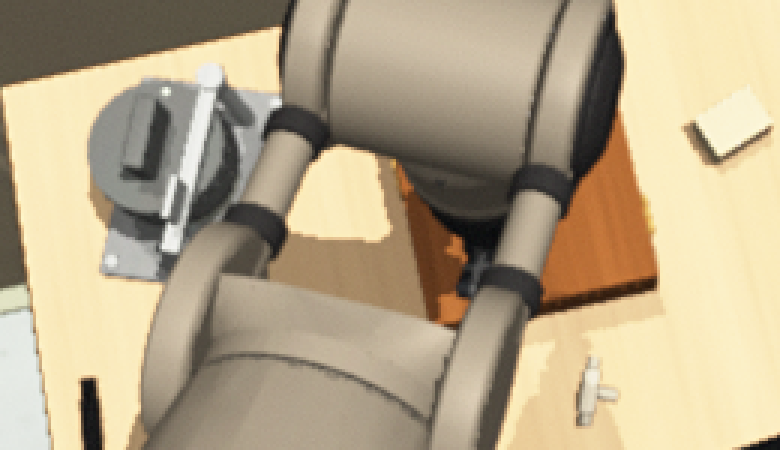

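The picture shows the keeper, from (210,75) to (172,245), lying across the cap edge. The bar at (145,135) is in its locked direction, and no adapters are left outside.

```bash
python3 -c "
from h import *
print(order.close_job())"
```

```text
the job is handed in; nothing more can be done
None
```

The job is handed in, but the system returned no verdict: all five adapters are in the pot, the cap is back on and locked, and the keeper is swung across it to its stop (about 1.57 rad measured, though I couldn't see the catch itself).

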